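# Turn over propped wax patterns and reject the one missing a boss

## Task

Three yellow wax plates are propped against the aluminium panel with their undersides hidden. Tip all three over, away from the panel, so that they lie flat on the black pad with their undersides up; then pick out the one that has only one round boss instead of two and lay it flat in the red reject tray, still underside up, leaving the two good ones lying where they fell.

Things in the scene. Friction and masses are not known exactly. Their poses are not given: they have to be found in the camera images.
- pattern_a: Good pattern: yellow wax plate 90 (x) x 50 (y) x 12 mm, 55 g. Origin: centre of its underside face; z points out of the underside (plate fills z -12..0), x runs lengthways to the end uppermost at the start. Two bosses on the underside, 18 mm wide, 7 high, dark centres, at x -25, y -13 and +13. All three start propped as told under pattern_b, about 105 mm apart in a row.
- pattern_b: Good pattern, as pattern_a. Start: on its short edge on a 4 mm black rubber pad, leaning 18 deg towards the robot on an upright panel, underside to the panel. Panel: 5 mm thick, top edge at height 59 mm; plate top at 90. Pushed there from the robot's side, level, against its z axis, well past upright, it falls underside up on the pad, centre 75 mm before the panel; pad reaches 155 mm.
- pattern_c: Faulty pattern: same plate, axes and start as the others, but only one boss on its underside (at x -25, y -13 mm); the other is missing. Which of the three places it has is drawn anew each time.
- reject_tray: Red open reject tray, fixed to the table: 180 x 180 mm outside, 35 mm high, walls and floor 5 mm thick. Origin: centre of its underside, on the table; z up. It stands left or right of the pad; a blue tray with wax spouts stands on the other side.
There are look-alikes about, which are no part of the job. What is shaped like the pattern_a but orange or turquoise is not meant.

How it is judged:
By the outcome, as a careful person would: the job done as asked, in the order asked, and still so for the second after the job is handed in, with the robot touching nothing.
It also fails if it takes over 64 s, if anything falls off the work surface, if the arm or the gripper's body presses on something with over 40 N, if the wrist force passes 120 N, or if a joint passes its speed limit or range.

## Robot

A 6-joint arm with a two-finger parallel gripper is mounted at the origin on the work surface. World frame = base frame: x ahead of the robot, y to its left, z up, the work surface at z = 0. Lengths are in mm, angles in rad, forces in N, time in s.
With the tool pointing down it reaches from about 350 to 975 mm from the base axis. Payload 7.1 kg.
Tool frame: the origin (TCP) lies on the centre line of the jaws, within the pads' length; the fingertips stand 8 mm ahead of it and the grasp point (between the pads) lies 11 mm behind it; z points along the fingers, x is the direction in which the jaws open and shut, and the axes are right-handed (so a half turn about z gives the same grasp; the last joint's range is limited). The gripper opens to 88 mm and grips with 3 to 60 N. Pads are 20 mm wide; open, the fingers measure 115 mm over their backs; the gripper's body (75 mm by 178 mm) begins 61 mm behind the grasp point.
Start: joints at [-1.181, 0.423, 1.63, -0, 1.089, -0.019], TCP at [248.458, -573.475, 230.675] pointing down, gripper open.
Joint ranges: [-3, 3], [-0.9, 2.11], [0.09, 2.58], [-1.31, 4.45], [0.11, 2.69], [-2.54, 2.54]. Speed limits (rad/s): [2.39, 2.39, 3.01, 3.14, 3.14, 3.14].

## Interface

Orientations are given as a rotation vector (axis times angle).
In Python, from workcell import ctrl gives the robot as it stands.
- The arm moves only by the shell command python3 -m handwheel 'ROWS'. ROWS is JSON, a list of rows, each a list of 3 entries, a list of its own where there are three numbers: the turn, a rotation vector about the tool's x, y, z in rad, then the shift along the tool's x, y, z in mm, then the opening, from 0 (shut) to 1 (fully open). In form: [[[ax, ay, az], [tx, ty, tz], jaw], ...]. A call has exactly 10 rows; each row shifts and turns the pose as measured when the row begins, along the tool's axes as they then stand; what a row does not reach is not made up. A row lasts 1/12 s, in which the tool goes at most 41.7 mm and 7.16 degrees, less where a joint would pass 70% of its speed; a pose out of reach is approached as far as the arm can. A call with a gripper value outside its range is refused whole. The fingers move at their own pace and stop on an object; the grip force is fixed at half the most. Time passes only in rows, so rows that do not move let the fingers close, or fill a call up. It gives the time, the measured TCP pose, the force and the opening at its end, in the units of the state.
- ctrl.get_obs(): the state, without advancing time (a new reading comes with each control period).
- ctrl.get_image(name): name is "side" or "top" or "wrist"; returns a dict with "pixels" (384x512x3 uint8, red, green, blue), "camera_matrix" (3x3 intrinsics, pixels), "rvec" (rotation vector, rad) and "tvec" (3), from world to camera coordinates, as OpenCV has them. Camera axes: x right, y down, z forward; pixel columns grow to the right and rows downward; lengths in mm; the calibration is good to about 2 mm. A picture is of the moment at which its call begins. There is no depth.
- ctrl.close_job(): hands the job in, once; it reports no verdict.
Trained networks look in a picture, given as the dict that the camera call returned (one of the last four; its "shot" number tells which), for a name from the list of things; names that differ only in an ending like _2 or _b are one class to them, and where a whole thing is asked for, a point or a joint stands for the part that bears it (a point fixed in the world has none). Each returns a list of dicts, best first, with "score" (0 to 1); they miss things now and then, are a little off and sometimes report something else, mostly with a low value. They report only what shows in the picture. A call takes as long as a camera call. They do not tell look-alikes from the thing itself.
- ctrl.look_for(picture, query): "position" ([x, y, z] in mm, in the coordinates of the camera as it stood for that picture, good to about 4 mm: the middle of the surface that is visible of it).
- ctrl.spot_point(picture, query): "position" ([x, y, z] in mm, in the coordinates of the camera as it stood for that picture, good to about 4 mm: a listed point, or the origin of a listed thing).
The state is a dict: "t": time; "qpos": joint angles; "qvel": joint speeds; "joint_torque": joint torques, N m; "ee_pos": TCP position; "orientation": TCP orientation; "ft_force": force on the tool from outside, world axes, zero at the start; "moment": the same for the moment, N m; "width": finger opening in mm.
Only numpy, scipy, OpenCV 4.12 (cv2) and the standard library are available. Lean on these libraries where they do the work, as an engineer would, in place of code of your own. Each camera call takes 0.05 s, during which the arm holds its last target.

## Working session

There is one attempt and no reset: what is moved stays moved. The work goes in short steps, Python scripts to look and compute and a shell command to move; the robot and the scene stay as the last step left them, time stands still between calls to the robot, and variables do not carry over. Pictures are saved under pics/ and viewed, and the job is handed in when it is done.

```bash
ls; mkdir -p pics; cat > h.py <<'E'
import numpy as np,cv2
from workcell import ctrl
def shot(n,f):
    p=ctrl.get_image(n); cv2.imwrite('pics/'+f,p['pixels'][:,:,::-1]); return p
def RT(p): return cv2.Rodrigues(np.array(p['rvec'],float))[0],np.array(p['tvec'],float).ravel()
def c2w(p,x):
    R,t=RT(p); return R.T@(np.array(x)-t)
def proj(p,X):
    return cv2.projectPoints(np.array(X,float).reshape(-1,3),np.array(p['rvec'],float),np.array(p['tvec'],float),np.array(p['camera_matrix']),None)[0].reshape(-1,2)
def ray(p,uv,z):
    R,t=RT(p); K=np.array(p['camera_matrix']); d=R.T@np.linalg.inv(K)@np.array([uv[0],uv[1],1.]); c=-R.T@t
    return c+d*(z-c[2])/d[2]
E
python3 - <<'E'
from h import *
o=ctrl.get_obs(); print(o)
for n in ('top','side','wrist'):
    p=shot(n,n+'0.png'); print(n,p['camera_matrix'],p['rvec'],p['tvec'])
    if n!='wrist':
      for q in ('pattern_a','reject_tray'):
        for f in (ctrl.look_for,ctrl.spot_point):
            for d in f(p,q): 
                w=c2w(p,d['position']); print(q,f.__name__,round(d['score'],2),w.round(),proj(p,w).round())
E
```

```text
pics
{'t': 0.0, 'qpos': array([-1.18097804e+00,  4.23831529e-01,  1.63066831e+00, -4.72183229e-06,
        1.08862368e+00, -1.89648593e-02]), 'qvel': array([-7.11273739e-04, -1.12597373e-03, -1.09670967e-03, -1.50061890e-03,
        4.72510084e-04, -5.31938176e-05]), 'joint_torque': array([-1.85556373e-04, -5.44625938e+01, -2.73666161e+01,  6.44758064e-02,
        2.27202749e-02, -1.06764198e-04]), 'ee_pos': array([ 248.27019364, -572.98449024,  229.91603266]), 'orientation': array([-2.62537229e+00,  1.72383650e+00,  1.98787977e-03]), 'ft_force': array([-0.35859063,  0.35267976, -0.42527865]), 'moment': array([-0.01697252,  0.02958223, -0.01925091]), 'width': 87.99326429218551}
top [[352.1112547    0.         256.58652081]
 [  0.         352.1112547  189.8060213 ]
 [  0.           0.           1.        ]] [ 2.1474865  -2.18334799  0.08485594] [  38.06188899  367.28793295 1066.29804204]
pattern_a call 0.86 [196. 305.  13.] [[168. 248.]]
pattern_a call 0.64 [499. -98.  87.] [[300. 142.]]
pattern_a call 0.64 [305. 207.  15.] [[200. 211.]]
pattern_a call 0.5 [438. 106.  94.] [[230. 163.
[... 660 characters left out ...]
6.  57.] [[252. 223.]]
pattern_a call 0.62 [304. 214.  14.] [[317. 239.]]
pattern_a call 0.6 [206. 309.  14.] [[370. 249.]]
pattern_a call 0.56 [472.   9.  55.] [[223. 204.]]
pattern_a call 0.92 [435. 111.  47.] [[254. 223.]]
pattern_a call 0.91 [470.   1.  49.] [[222. 203.]]
pattern_a call 0.91 [301. 207.  15.] [[317. 237.]]
pattern_a call 0.81 [200. 303.  15.] [[370. 246.]]
pattern_a call 0.71 [ 494. -108.   43.] [[197. 187.]]
reject_tray call 0.69 [536. 376.   2.] [[276. 324.]]
wrist [[324.65156051   0.         249.48477725]
 [  0.         324.65156051 189.35329596]
 [  0.           0.           1.        ]] [-2.43485578  1.5989965   0.21204974] [-625.65162947  -30.0954631   389.07915017]
```

View pics/top0.png

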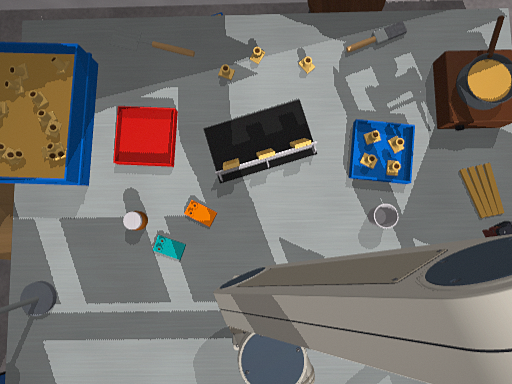

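View pics/side0.png

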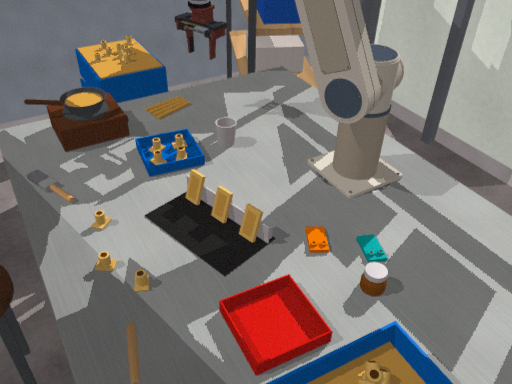

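```bash
python3 - <<'E'
import cv2
a=cv2.imread('pics/top0.png')[110:230,110:340]; cv2.imwrite('pics/topz.png',cv2.resize(a,None,fx=3.4,fy=3.4,interpolation=2))
a=cv2.imread('pics/side0.png')[130:280,130:330]; cv2.imwrite('pics/sidez.png',cv2.resize(a,None,fx=4,fy=4,interpolation=2))
E
```

```text
(no output)
```

View pics/topz.png

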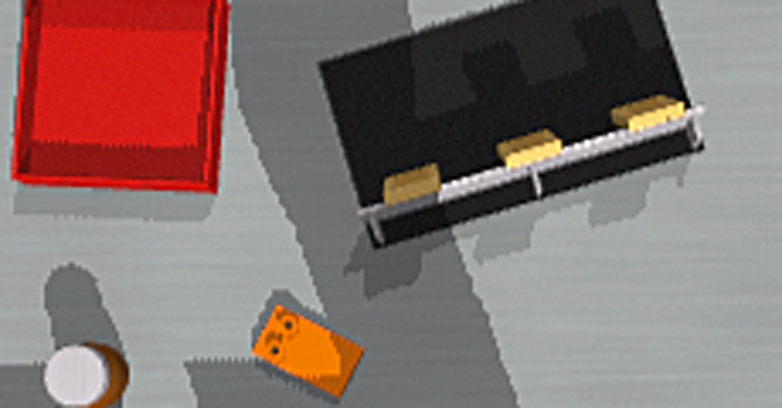

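View pics/sidez.png

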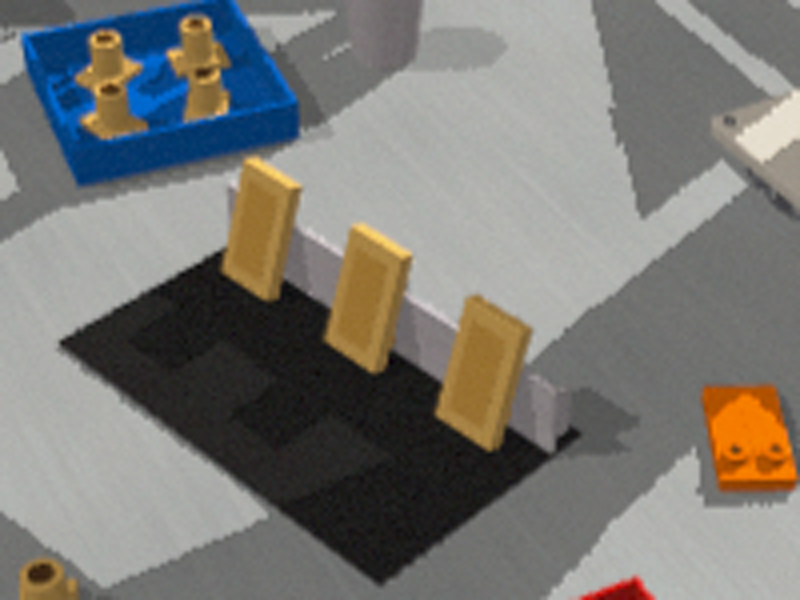

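The top view shows three yellow plates on the pad at (230,165), (265,155) and (300,144). The red tray is at (146,137). The orange (200,212) and turquoise (169,248) plates are look-alikes. In the side view, the three yellow plates lean on the panel with plain backs showing. Next I work out the panel geometry.

```bash
python3 - <<'E'
from h import *
p=shot('top','t1.png'); s=shot('side','s1.png')
def un(u,v,k,ox,oy): return ((u+.5)/k-.5+ox,(v+.5)/k-.5+oy)
A=ray(p,un(360,211,3.4,110,110),59)[:2]; B=ray(p,un(703,111,3.4,110,110),59)[:2]
d=(A-B)/np.linalg.norm(A-B); n=np.array([d[1],-d[0]]); print(A,B,d,n,n@A, np.degrees(np.arctan2(n[1],n[0])),np.linalg.norm(A-B))
# side: panel top edge end near (570,388)/4 +130
C=ray(s,un(555,382,4,130,130),59); print('side panel end',C)
S=[]
for q,pp in (('top',p),('side',s)):
  for r in (ctrl.spot_point(pp,'pattern_a')):
    w=c2w(pp,r['position'])
    if w[0]>400: print(q,w.round(1),'s',n@w[:2],'r',d@w[:2])
# top plate corners: underside top edge (robot side) at z=90-? 
for nm,u,v in (('L',384,203),('L2',440,190),('M',508,167),('M2',562,152),('R',630,131),('R2',684,113)):
  w=ray(p,un(u,v,3.4,110,110),86); print(nm,w.round(),n@w[:2],d@w[:2])
for r in ctrl.spot_point(p,'reject_tray')[:1]: print(c2w(p,r['position']))
for u,v in ((0,0),):pass
E
```

```text
[420.2555121  152.86291036] [ 503.51317189 -149.77339154] [-0.26525327  0.96417877] [0.96417877 0.26525327] 445.7488299934956 15.382002573427643 313.8798641849708
side panel end [413.61128273 146.46014213  59.        ]
top [469.5   3.3  46.3] s 453.591298954074 r -121.38109149237438
top [ 498.1 -100.5   43.2] s 453.55777244025296 r -229.05468199796155
top [438.1 103.8  51.5] s 449.988278960003 r -16.1199240053968
side [465.7   0.9  48.9] s 449.26337678793493 r -122.65522570812912
side [ 496.4 -107.2   46.2] s 450.22507574598546 r -235.0362670488828
side [433.9 109.7  49.2] s 447.5154395381848 r -9.288574709955316
L [423. 129.  86.] 441.75552671342984 11.970009901572832
L2 [433.  81.  86.] 438.9935095155935 -37.045482677580125
M [452.  22.  86.] 441.6304550277035 -98.35114078771404
M2 [464. -24.  86.] 441.0126351898108 -146.30315373464987
R [481. -83.  86.] 441.9902685164042 -207.27840994808352
R2 [ 496. -129.   86.] 443.86975378278055 -256.1008902561469
[541.79416087 374.8370592    4.77779166]
```

```bash
python3 -m handwheel '[[[0,0,0],[-28,-30,0],0],[[0,0,0],[-28,-30,0],0],[[0,0,0],[-28,-30,0],0],[[0,0,0],[-28,-30,0],0],[[0,0,0],[-28,-30,0],0],[[0,0,0],[-28,-30,0],0],[[0,0,0],[-28,-30,0],0],[[0,0,0],[-28,-30,0],0],[[0,0,0],[-28,-30,0],0],[[0,0,0],[-28,-30,0],0]]'
cat >> h.py <<'E'
def st(tx=None,ty=None,tz=None,yaw=-74.2):
    o=ctrl.get_obs(); R=cv2.Rodrigues(np.array(o['orientation']))[0]; P=np.array(o['ee_pos'])
    print('t',round(o['t'],2),'pos',P.round(1),'yaw',np.degrees(np.arctan2(R[1,0],R[0,0])).round(2),'zax',R[:,2].round(3),'w',round(o['width'],1),'F',np.array(o['ft_force']).round(1))
    a=np.radians(yaw); Rd=np.array([[np.cos(a),np.sin(a),0],[np.sin(a),-np.cos(a),0],[0,0,-1]])
    print('turn',cv2.Rodrigues(R.T@Rd)[0].ravel().round(3))
    if tx is not None: print('shift',(R.T@(np.array([tx,ty,tz])-P)).round(1),'after turn',(Rd.T@(np.array([tx,ty,tz])-P)).round(1))
E
python3 -c "
from h import *; st(448.7,-117,74)"
```

```text
t: 1.63
ee_pos: [414.2, -196.4, 230.3]
orientation: [2.612, -1.739, 0.012]
ft_force: [0.0, 0.6, -0.7]
width: 24.6
t 1.63 pos [ 414.2 -196.4  230.3] yaw -67.32 zax [ 0.004 -0.007 -1.   ] w 24.6 F [ 0.   0.6 -0.7]
turn [-0.002 -0.008  0.12 ]
shift [-61.3 -62.2 155.8] after turn [-67.  -54.8 156.3]
```

```bash
python3 -m handwheel '[[[0,0,0.12],[0,0,0],0],[[0,0,0],[-18,-14,20],0],[[0,0,0],[-18,-14,20],0],[[0,0,0],[-18,-14,20],0],[[0,0,0],[-13,-13,20],0],[[0,0,0],[0,0,30],0],[[0,0,0],[0,0,30],0],[[0,0,0],[0,0,15],0],[[0,0,0],[0,0,0],0],[[0,0,0],[0,0,0],0]]'
python3 - <<'E'
from h import *; st(448.7,-117,74); shot('top','t2.png')
a=cv2.imread('pics/t2.png')[90:220,180:380]; cv2.imwrite('pics/t2.png',cv2.resize(a,None,fx=4,fy=4,interpolation=2))
E
```

```text
t: 2.47
ee_pos: [460.0, -105.8, 73.4]
orientation: [-2.512, 1.883, -0.033]
ft_force: [-0.4, 0.2, 0.6]
width: 0.5
t 2.47 pos [ 460.  -105.8   73.4] yaw -73.71 zax [ 0.018 -0.011 -1.   ] w 0.5 F [-0.4  0.2  0.6]
turn [-0.014 -0.015  0.009]
shift [ 7.6 14.  -0.7] after turn [ 7.7 13.9 -0.6]
```

View pics/t2.png

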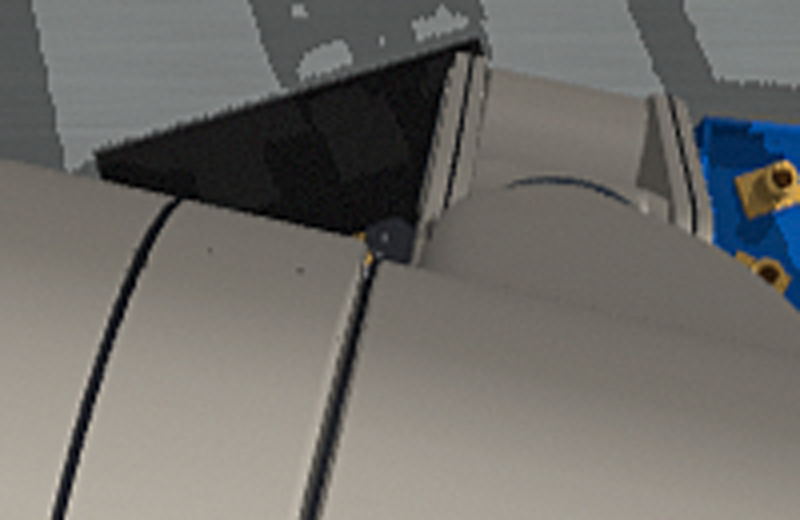

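```bash
python3 -m handwheel '[[[-0.014,-0.015,0.009],[8,0,0],0],[[0,0,0],[0,-8,0],0],[[0,0,0],[0,-10,0],0],[[0,0,0],[0,-10,0],0],[[0,0,0],[0,-10,0],0],[[0,0,0],[0,-10,0],0],[[0,0,0],[0,-10,0],0],[[0,0,0],[0,-10,0],0],[[0,0,0],[0,-8,0],0],[[0,0,0],[0,0,0],0]]'
python3 - <<'E'
from h import *; st(448.7,-117,74); shot('side','s2.png')
a=cv2.imread('pics/s2.png')[130:280,130:330]; cv2.imwrite('pics/s2.png',cv2.resize(a,None,fx=4,fy=4,interpolation=2))
E
```

```text
t: 3.35
ee_pos: [548.0, -90.9, 81.2]
orientation: [-2.5, 1.893, -0.02]
ft_force: [0.2, -0.5, -0.3]
width: 0.3
t 3.35 pos [548.  -90.9  81.2] yaw -74.25 zax [ 0.014 -0.003 -1.   ] w 0.3 F [ 0.2 -0.5 -0.3]
turn [-0.012 -0.007 -0.001]
shift [ -1.9 102.7   5.9] after turn [ -2.  102.7   7.2]
```

View pics/s2.png

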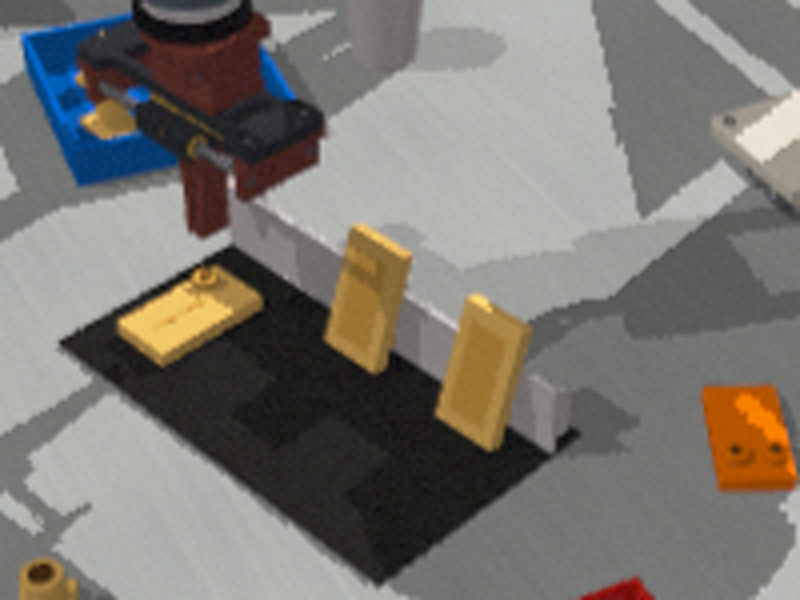

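The right plate at (190,310) in the crop has fallen underside up and shows only one boss. Next is the middle plate.

```bash
python3 -m handwheel '[[[-0.012,-0.007,0],[0,20,0],0],[[0,0,0],[0,25,0],0],[[0,0,0],[0,25,0],0],[[0,0,0],[0,25,0],0],[[0,0,0],[-20,6,0],0],[[0,0,0],[-28,0,3],0],[[0,0,0],[-28,0,3],0],[[0,0,0],[-20,0,0],0],[[0,0,0],[0,0,0],0],[[0,0,0],[0,0,0],0]]'
python3 -c "
from h import *; st(423.7,-10.5,74)"
```

```text
t: 4.23
ee_pos: [412.9, -25.2, 73.1]
orientation: [2.499, -1.897, -0.011]
ft_force: [0.2, -0.6, -0.2]
width: 0.5
t 4.23 pos [412.9 -25.2  73.1] yaw -74.41 zax [-0.008  0.001 -1.   ] w 0.5 F [ 0.2 -0.6 -0.2]
turn [ 0.007  0.003 -0.004]
shift [-11.3 -14.4  -1. ] after turn [-11.2 -14.4  -0.9]
```

```bash
python3 -m handwheel '[[[0.007,0.003,0],[-11,-8,0],0],[[0,0,0],[0,-14,0],0],[[0,0,0],[0,-12,0],0],[[0,0,0],[0,-11,0],0],[[0,0,0],[0,-11,1],0],[[0,0,0],[0,-11,1],0],[[0,0,0],[0,-11,1],0],[[0,0,0],[0,-11,1],0],[[0,0,0],[0,-11,1],0],[[0,0,0],[0,-3,0],0]]'
python3 - <<'E'
from h import *; st(395.6,99,74); shot('side','s3.png')
a=cv2.imread('pics/s3.png')[130:280,130:330]; cv2.imwrite('pics/s3.png',cv2.resize(a,None,fx=4,fy=4,interpolation=2))
E
```

```text
t: 5.07
ee_pos: [518.7, 9.3, 67.4]
orientation: [2.498, -1.905, 0.002]
ft_force: [-0.5, 0.3, 0.2]
width: 0.6
t 5.07 pos [518.7   9.3  67.4] yaw -74.68 zax [ 0.001 -0.001 -1.   ] w 0.6 F [-0.5  0.3  0.2]
turn [-0.001 -0.001 -0.008]
shift [-119.    95.    -6.8] after turn [-119.8   94.    -6.6]
```

View pics/s3.png

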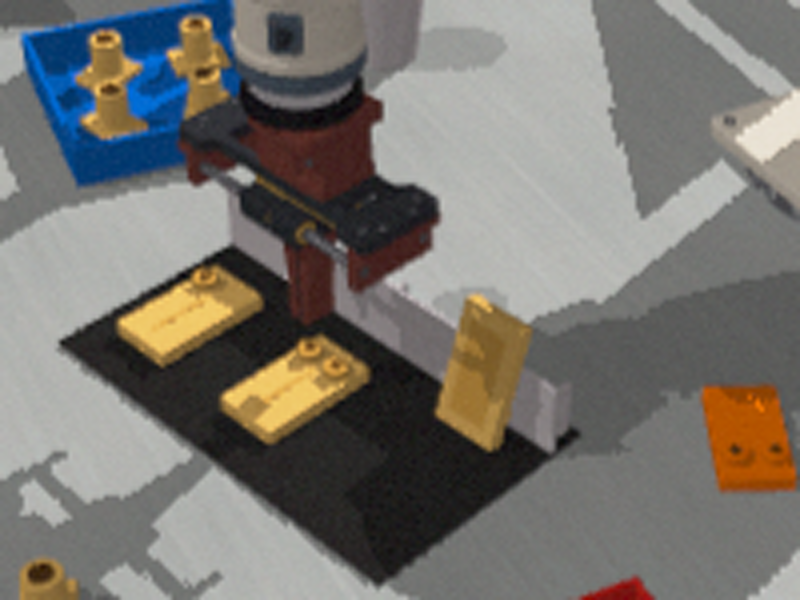

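The middle plate is flat with two bosses at (310,347) and (335,365). Now the left plate.

```bash
python3 -m handwheel '[[[0,0,0],[0,5,-10],0],[[0,0,0],[0,25,0],0],[[0,0,0],[0,28,0],0],[[0,0,0],[0,28,0],0],[[0,0,0],[-20,8,0],0],[[0,0,0],[-30,0,0],0],[[0,0,0],[-30,0,0],0],[[0,0,0],[-24,0,0],0],[[0,0,0],[-5,0,0],0],[[0,0,0],[0,0,0],0]]'
python3 -c "
from h import *; st(389,94,75)"
```

```text
t: 5.95
ee_pos: [387.8, 87.0, 81.9]
orientation: [2.49, -1.912, 0.001]
ft_force: [-0.1, -0.6, -0.5]
width: 0.7
t 5.95 pos [387.8  87.   81.9] yaw -75.03 zax [-0.001 -0.002 -1.   ] w 0.7 F [-0.1 -0.6 -0.5]
turn [ 0.002 -0.002 -0.014]
shift [-6.4 -3.   6.9] after turn [-6.4 -3.   6.9]
```

```bash
python3 -m handwheel '[[[0,0,-0.014],[-6,-3,5],0],[[0,0,0],[0,-14,0],0],[[0,0,0],[0,-12,0],0],[[0,0,0],[0,-11,0],0],[[0,0,0],[0,-11,0],0],[[0,0,0],[0,-11,0],0],[[0,0,0],[0,-11,0],0],[[0,0,0],[0,-11,0],0],[[0,0,0],[0,-11,0],0],[[0,0,0],[0,-3,0],0]]'
python3 - <<'E'
from h import *; st(395.6,99,74); p=shot('side','s4.png')
a=cv2.imread('pics/s4.png')[130:280,130:330]; cv2.imwrite('pics/s4.png',cv2.resize(a,None,fx=4,fy=4,interpolation=2))
for r in ctrl.spot_point(p,'pattern_c'): print(r['score'],c2w(p,r['position']).round(1))
E
```

```text
t: 6.78
ee_pos: [489.9, 116.9, 75.8]
orientation: [2.501, -1.897, 0.002]
ft_force: [1.1, -0.8, 0.1]
width: 0.6
t 6.78 pos [489.9 116.9  75.8] yaw -74.36 zax [-0.001 -0.002 -1.   ] w 0.6 F [ 1.1 -0.8  0.1]
turn [ 0.001 -0.002 -0.003]
shift [-8.2 95.7  1.9] after turn [-8.5 95.6  1.8]
0.93 [566.5 -85.5  11.2]
0.91 [507.4 127.6  17.7]
0.63 [536.9  22.   19.2]
0.61 [195.9 302.9  16. ]
0.6 [302.  207.5  14.6]
```

View pics/s4.png

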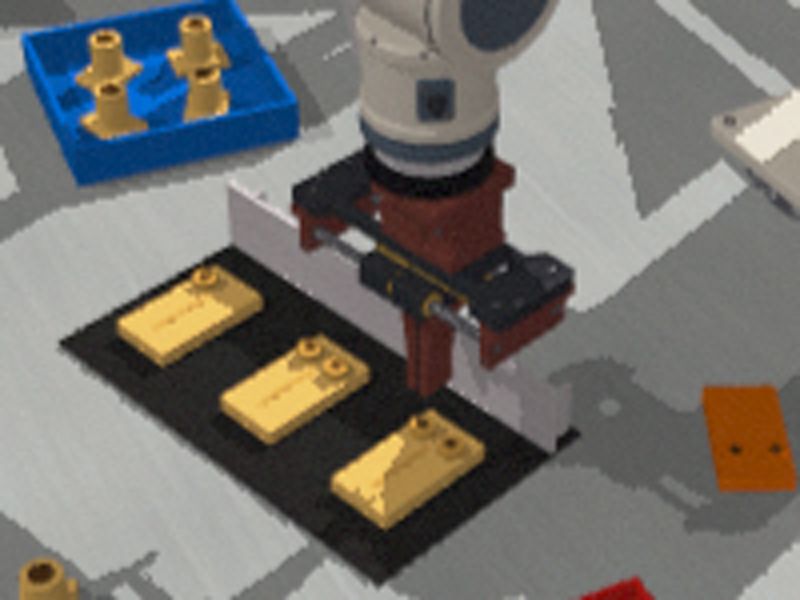

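All three lie flat. Left (410,465) and middle (295,390) have two bosses each; right (190,315) has only one boss, at (207,275), so it is the faulty pattern_c. I lift and hover over it.

```bash
python3 -m handwheel '[[[0,0,0],[0,0,-30],0],[[0,0,0],[10,0,-30],0.5],[[0,0,0],[28,-2,-22],1],[[0,0,0],[28,-2,-20],1],[[0,0,0],[34,-2,-10],1],[[0,0,0],[34,-3,0],1],[[0,0,0],[30,-3,0],1],[[0,0,0],[25,-3,0],1],[[0,0,0],[10,0,0],1],[[0,0,0],[0,0,0],1]]'
python3 - <<'E'
from h import *; st(566.5,-85,100); p=shot('wrist','w5.png'); q=shot('side','s5.png'); q2=shot('top','t5.png')
R,t=RT(p); print('cam',-R.T@t)
for pp in (p,q):
  for f in (ctrl.spot_point,ctrl.look_for):
   for r in f(pp,'pattern_c'):
    w=c2w(pp,r['position']); print(round(r['score'],2),w.round(1),proj(pp,w).round())
E
```

```text
t: 7.72
ee_pos: [551.5, -80.8, 190.5]
orientation: [2.495, -1.888, -0.011]
ft_force: [0.3, 0.7, 1.0]
width: 56.9
t 7.72 pos [551.5 -80.8 190.5] yaw -74.22 zax [-0.013 -0.006 -1.   ] w 56.9 F [0.3 0.7 1. ]
turn [ 0.014 -0.003 -0.   ]
shift [  7.9 -14.6  90.3] after turn [  8.1 -13.2  90.5]
cam [623.48504642 -60.44731637 342.46638469]
0.77 [568.9 -86.2  12.3] [[258. 157.]]
0.74 [507.7 125.   18.9] [[ 40. 159.]]
0.69 [541.   22.2  19.7] [[147. 155.]]
0.84 [514.8 122.   15.8] [[ 46. 153.]]
0.84 [543.6  21.4  18.8] [[148. 153.]]
0.76 [572.4 -85.5  11.4] [[259. 153.]]
0.98 [509.5 129.9  19. ] [[232. 246.]]
0.94 [539.7  19.7  20.8] [[203. 224.]]
0.86 [197.2 301.3  13.3] [[371. 246.]]
0.8 [299.2 204.8  15.1] [[316. 236.]]
0.65 [565.5 -86.   13.9] [[178. 207.]]
0.88 [540.7  27.3  19.2] [[203. 226.]]
0.82 [204.8 308.8  16.8] [[371. 248.]]
0.79 [510.  135.4  14.9] [[233. 248.]]
0.75 [568.  -78.3  11.8] [[178. 209.]]
0.62 [306.1 212.2  11.3] [[316. 240.]]
```

View pics/w5.png

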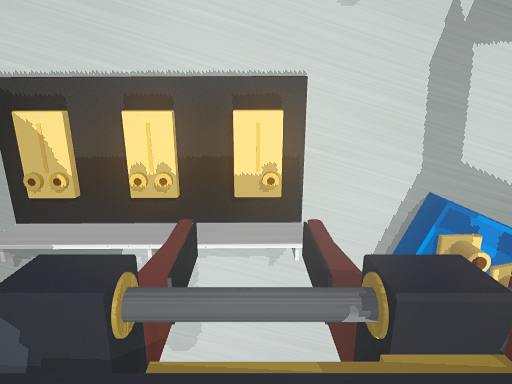

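The wrist view shows left (45,155) and middle (150,155) with two bosses each. Right (258,155) has one boss at (270,181), which is pattern_c. I confirm this in an enlarged crop and measure its outline.

```bash
python3 - <<'E'
from h import *
im=cv2.imread('pics/w5.png'); cv2.imwrite('pics/w5z.png',cv2.resize(im[95:215,200:320],None,fx=5,fy=5,interpolation=2))
p=ctrl.get_image('wrist')
hsv=cv2.cvtColor(p['pixels'],cv2.COLOR_RGB2HSV)
m=((hsv[...,0]>14)&(hsv[...,0]<34)&(hsv[...,1]>70)&(hsv[...,2]>60)).astype(np.uint8)
m[:, :215]=0; m[:,305:]=0; m[225:]=0
c=max(cv2.findContours(m,0,2)[0],key=cv2.contourArea)
h=cv2.convexHull(c); e=cv2.approxPolyDP(h,4,True).reshape(-1,2); print(e)
W=np.array([ray(p,u,16)[:2] for u in c.reshape(-1,2)],np.float32); print(cv2.minAreaRect(W)); st(*cv2.minAreaRect(W)[0],100)
t=ctrl.get_image('top'); cv2.imwrite('pics/t6.png',t['pixels'][:,:,::-1])
E
```

```text
[[268  95]
 [285 103]
 [302 157]
 [299 176]
 [283 197]
 [258 204]
 [233 201]
 [215 188]
 [216 122]
 [241  98]]
((574.3258666992188, -81.81572723388672), (112.20820617675781, 88.48797607421875), 14.345253944396973)
t 8.12 pos [551.5 -77.9 190.7] yaw -73.98 zax [-0.013 -0.006 -1.   ] w 87.0 F [-0.4 -0.  -0.2]
turn [ 0.014 -0.002  0.004]
shift [  9.8 -22.1  90.4] after turn [ 10.  -20.9  90.7]
```

View pics/w5z.png

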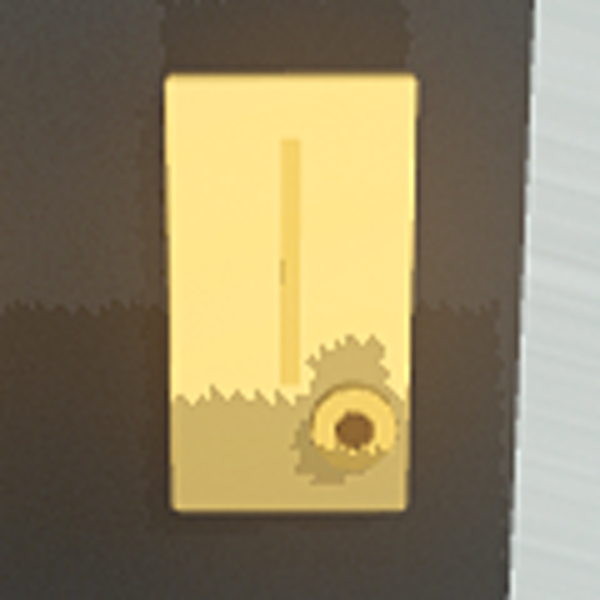

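View pics/t6.png

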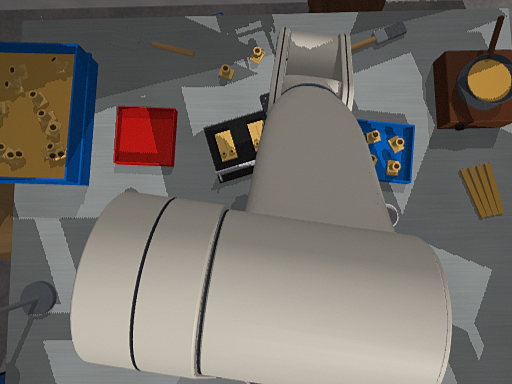

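The crop confirms a single boss at crop (353,430). I redo the outline with a tighter mask.

```bash
python3 - <<'E'
from h import *
p=shot('wrist','w7.png')
hsv=cv2.cvtColor(p['pixels'],cv2.COLOR_RGB2HSV)
m=((hsv[...,0]>14)&(hsv[...,0]<34)&(hsv[...,1]>70)&(hsv[...,2]>140)).astype(np.uint8)
m[:, :215]=0; m[:,315:]=0; m[225:]=0
c=max(cv2.findContours(m,0,2)[0],key=cv2.contourArea)
print(cv2.minAreaRect(c))
W=np.array([ray(p,u,16)[:2] for u in c.reshape(-1,2)],np.float32); r=cv2.minAreaRect(W); print(r); st(*r[0],100)
for d in ctrl.spot_point(p,'pattern_c'): print(d['score'],c2w(p,d['position']).round(1))
o=ctrl.get_obs(); a=np.radians(-74.2)
# projected jaw midpoint at current pose
t=ctrl.get_image('side')
s=[ (u,ray(t,u,16).round(1)) for u in [(130+190/4,130+315/4)]]; print(s)
E
```

```text
((260.5, 154.0), (86.0, 49.0), 90.0)
((571.2780151367188, -84.76945495605469), (88.37020874023438, 49.4803466796875), 15.749289512634277)
t 8.22 pos [551.7 -78.3 190.8] yaw -74.0 zax [-0.013 -0.006 -1.   ] w 87.8 F [-0.6  0.2 -0.4]
turn [ 0.014 -0.003  0.003]
shift [ 11.4 -18.3  90.5] after turn [ 11.6 -17.1  90.8]
0.83 [570.5 -83.9  12.3]
0.65 [541.3  18.6  16.8]
0.62 [509.6 123.8  16.3]
[((177.5, 208.75), array([570.6, -75.8,  16. ]))]
```

```bash
python3 -m handwheel '[[[0.014,-0.003,0.003],[0,0,0],0.9],[[0,0,0],[6,-9,20],0.9],[[0,0,0],[6,-8,25],0.9],[[0,0,0],[0,0,25],0.9],[[0,0,0],[0,0,25],0.9],[[0,0,0],[0,0,20],0.9],[[0,0,0],[0,0,10],0.9],[[0,0,0],[0,0,5],0.9],[[0,0,0],[0,0,0],0.9],[[0,0,0],[0,0,0],0.9]]'
python3 -c "
from h import *; st(571,-85,14.5)"
```

```text
t: 9.15
ee_pos: [575.7, -85.9, 58.7]
orientation: [-2.497, 1.892, -0.013]
ft_force: [0.3, -0.6, 0.5]
width: 79.1
t 9.15 pos [575.7 -85.9  58.7] yaw -74.29 zax [ 0.012  0.002 -1.   ] w 79.1 F [ 0.3 -0.6  0.5]
turn [-0.012 -0.002 -0.002]
shift [-2.2  4.8 44.1] after turn [-2.1  4.3 44.2]
```

```bash
python3 -m handwheel '[[[-0.012,-0.002,0],[-2,4,5],0.9],[[0,0,0],[0,0,12],0.9],[[0,0,0],[0,0,10],0.9],[[0,0,0],[0,0,7],0.9],[[0,0,0],[0,0,4],0.9],[[0,0,0],[0,0,2],0.9],[[0,0,0],[0,0,0],0.9],[[0,0,0],[0,0,0],0.9],[[0,0,0],[0,0,0],0.9],[[0,0,0],[0,0,0],0.9]]'
python3 - <<'E'
from h import *; st(571,-85,14.5); shot('wrist','w8.png'); 
p=shot('side','s8.png')
a=cv2.imread('pics/s8.png')[130:280,110:310]; cv2.imwrite('pics/s8.png',cv2.resize(a,None,fx=4,fy=4,interpolation=2))
E
```

```text
t: 9.98
ee_pos: [573.7, -85.3, 18.2]
orientation: [-2.502, 1.895, -0.007]
ft_force: [-0.6, 0.1, 0.1]
width: 78.7
t 9.98 pos [573.7 -85.3  18.2] yaw -74.28 zax [ 0.005 -0.001 -1.   ] w 78.7 F [-0.6  0.1  0.1]
turn [-0.005 -0.002 -0.001]
shift [-1.   2.6  3.7] after turn [-1.   2.6  3.7]
```

View pics/w8.png

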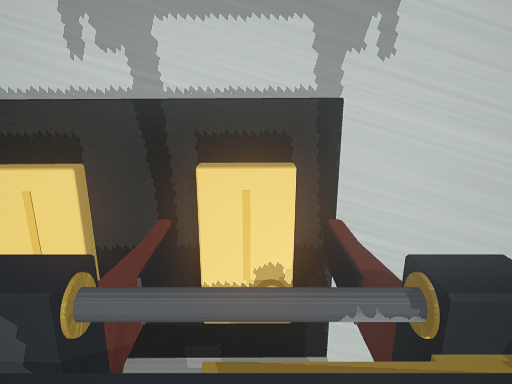

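View pics/s8.png

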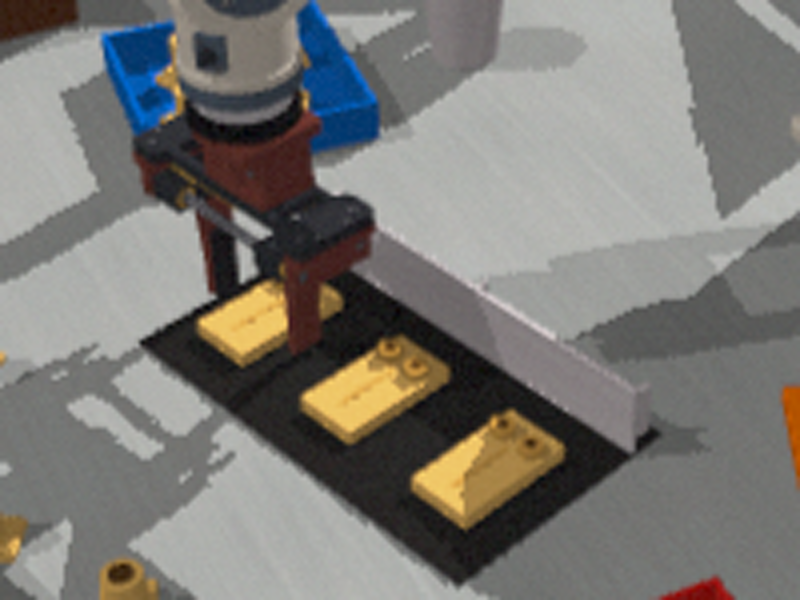

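The jaws straddle the plate at (270,315). I lower 4 mm more and close.

```bash
python3 -m handwheel '[[[-0.005,-0.002,0],[-1,2,3],0.9],[[0,0,0],[0,0,2],0.9],[[0,0,0],[0,0,0],0.9],[[0,0,0],[0,0,0],0.4],[[0,0,0],[0,0,0],0],[[0,0,0],[0,0,0],0],[[0,0,0],[0,0,0],0],[[0,0,0],[0,0,0],0],[[0,0,0],[0,0,0],0],[[0,0,0],[0,0,0],0]]'
python3 - <<'E'
from h import *; st(571,-85,100)
E
```

```text
t: 10.92
ee_pos: [571.8, -84.9, 13.4]
orientation: [-2.504, 1.897, -0.001]
ft_force: [0.2, 0.2, -0.8]
width: 49.9
t 10.92 pos [571.8 -84.9  13.4] yaw -74.28 zax [ 0.001 -0.    -1.   ] w 49.9 F [ 0.2  0.2 -0.8]
turn [-0.    -0.    -0.001]
shift [ -0.1   0.7 -86.6] after turn [ -0.1   0.8 -86.6]
```

```bash
python3 -m handwheel '[[[0,0,0],[0,0,-5],0],[[0,0,0],[0,0,-10],0],[[0,0,0],[0,0,-18],0],[[0,0,0],[0,0,-20],0],[[0,0,0],[0,0,-20],0],[[0,0,0],[0,0,-20],0],[[0,0,0],[0,0,-15],0],[[0,0,0],[0,0,-8],0],[[0,0,0],[0,0,0],0],[[0,0,0],[0,0,0],0]]'
python3 - <<'E'
from h import *; p=shot('side','s9.png'); p2=shot('top','t9.png')
for pp in (p,p2):
  for f in (ctrl.spot_point,ctrl.look_for):
   for r in f(pp,'reject_tray'): print(r['score'],c2w(pp,r['position']).round(1))
for u in ((115,107),(177,107),(175,165),(114,163)): print(ray(p2,u,35).round(1))
st(543,378,130)
a=cv2.imread('pics/s9.png')[100:380,110:400]; cv2.imwrite('pics/s9.png',cv2.resize(a,None,fx=2,fy=2,interpolation=2))
a=cv2.imread('pics/t9.png')[90:180,100:260]; cv2.imwrite('pics/t9.png',cv2.resize(a,None,fx=4,fy=4,interpolation=2))
E
```

```text
t: 11.75
ee_pos: [571.0, -84.8, 139.7]
orientation: [-2.504, 1.897, -0.001]
ft_force: [-0.8, -0.5, -1.9]
width: 49.7
0.58 [539.4 376.8   2.4]
0.91 [539.8 379.1   8.5]
0.92 [541.1 376.4   6.2]
0.76 [581.  405.9  10.2]
[633.3 469.2  35. ]
[629.1 275.1  35. ]
[446.8 280.2  35. ]
[456.5 468.4  35. ]
t 12.05 pos [570.2 -84.7 138. ] yaw -74.28 zax [-0.002  0.    -1.   ] w 49.8 F [ 0.6 -0.1 -0.7]
turn [ 0.002  0.001 -0.001]
shift [-452.7  -99.1    8.1] after turn [-452.6  -99.8    8. ]
```

View pics/s9.png

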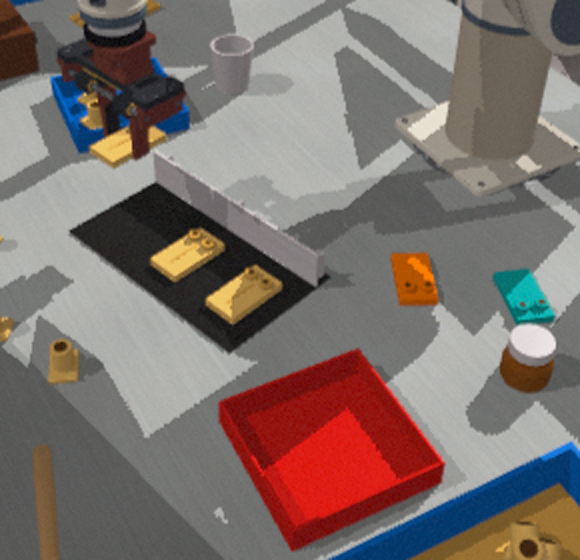

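View pics/t9.png

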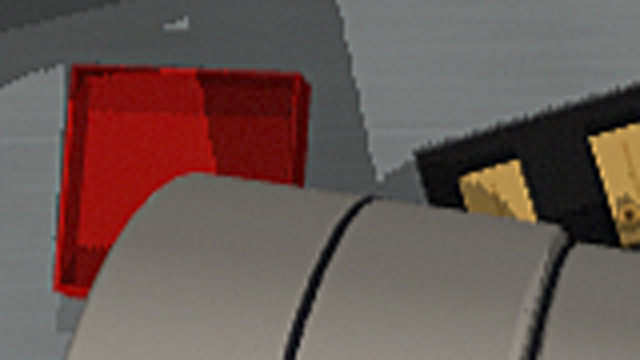

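```bash
python3 -m handwheel '[[[0,0,0],[-12,-3,0],0],[[0,0,0],[-25,-5,0],0],[[0,0,0],[-33,-7,0],0],[[0,0,0],[-36,-8,0],0],[[0,0,0],[-36,-8,0],0],[[0,0,0],[-36,-8,0],0],[[0,0,0],[-36,-8,0],0],[[0,0,0],[-36,-8,0],0],[[0,0,0],[-34,-8,0],0],[[0,0,0],[-25,-5,0],0]]'
python3 - <<'E'
from h import *; st(542,375,130)
E
```

```text
t: 12.88
ee_pos: [548.2, 245.5, 132.6]
orientation: [2.489, -1.906, -0.012]
ft_force: [0.2, -0.2, -1.0]
width: 49.7
t 12.88 pos [548.2 245.5 132.6] yaw -74.9 zax [-0.01 -0.   -1.  ] w 49.7 F [ 0.2 -0.2 -1. ]
turn [ 0.01   0.002 -0.012]
shift [-126.6  -27.7    2.6] after turn [-126.3  -29.3    2.6]
```

```bash
python3 -m handwheel '[[[0.005,0,-0.012],[-22,-6,0],0],[[0,0,0],[-26,-6,0],0],[[0,0,0],[-22,-5,0],0],[[0,0,0],[-18,-4,0],0],[[0,0,0],[-12,-3,0],0],[[0,0,0],[-5,-1,0],0],[[0,0,0],[0,0,10],0],[[0,0,0],[0,0,15],0],[[0,0,0],[0,0,10],0],[[0,0,0],[0,0,0],0]]'
python3 - <<'E'
from h import *; st(542,375,17); shot('side','s10.png'); shot('wrist','w10.png')
a=cv2.imread('pics/s10.png')[180:380,200:400]; cv2.imwrite('pics/s10.png',cv2.resize(a,None,fx=3,fy=3,interpolation=2))
E
```

```text
t: 13.72
ee_pos: [534.8, 368.0, 90.5]
orientation: [2.508, -1.879, -0.013]
ft_force: [-0.4, -0.9, -1.8]
width: 50.0
t 13.72 pos [534.8 368.   90.5] yaw -73.66 zax [-0.011 -0.001 -1.   ] w 50.0 F [-0.4 -0.9 -1.8]
turn [0.011 0.002 0.009]
shift [-4.6 -9.7 73.4] after turn [-4.8 -8.8 73.5]
```

View pics/s10.png

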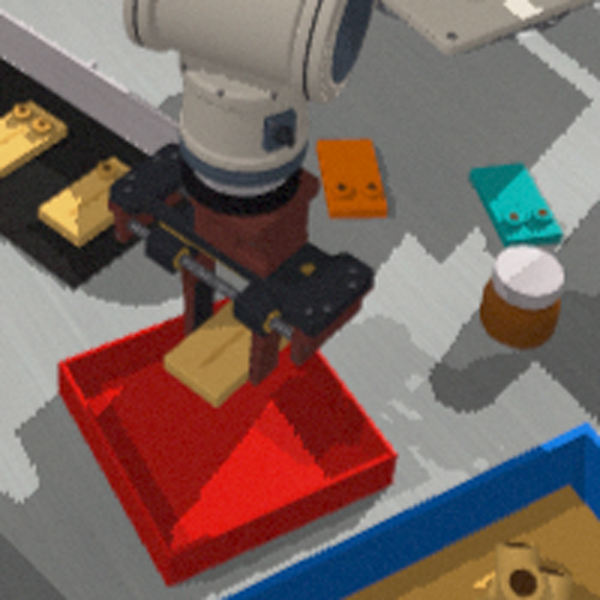

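View pics/w10.png

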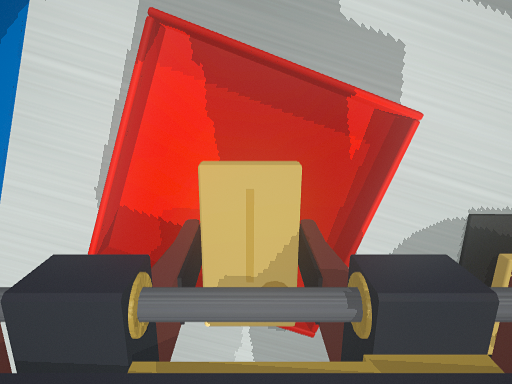

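The plate is held level over the tray. I check the tray's position from wrist corners (152,10), (420,117) and (315,334).

```bash
python3 - <<'E'
from h import *; p=ctrl.get_image('wrist')
c=[ray(p,u,35) for u in ((151,9),(421,117),(315,335))]
print([x.round(1) for x in c],'centre',((c[0]+c[2])/2).round(1), [np.linalg.norm(c[0]-c[1]),np.linalg.norm(c[1]-c[2])]); st(542,375,17)
E
```

```text
[array([638.6, 457.7,  35. ]), array([626.2, 281.9,  35. ]), array([453.2, 291.6,  35. ])] centre [545.9 374.6  35. ] [np.float64(176.20664585630269), np.float64(173.2856739349013)]
t 13.87 pos [536.2 368.8  93. ] yaw -73.68 zax [-0.008  0.001 -1.   ] w 49.7 F [ 0.6  0.2 -0.7]
turn [0.008 0.003 0.009]
shift [-4.1 -7.9 75.9] after turn [-4.3 -7.2 76. ]
```

```bash
python3 -m handwheel '[[[0.008,0.003,0],[-3,-6,0],0],[[0,0,0],[0,-5,10],0],[[0,0,0],[0,0,14],0],[[0,0,0],[0,0,14],0],[[0,0,0],[0,0,12],0],[[0,0,0],[0,0,8],0],[[0,0,0],[0,0,5],0],[[0,0,0],[0,0,2],0],[[0,0,0],[0,0,0],0],[[0,0,0],[0,0,0],0]]'
python3 - <<'E'
from h import *; st(545.5,375,15)
E
```

```text
t: 14.7
ee_pos: [548.2, 374.4, 21.1]
orientation: [-2.512, 1.885, -0.002]
ft_force: [-0.6, -0.8, -0.2]
width: 49.4
t 14.7 pos [548.2 374.4  21.1] yaw -73.79 zax [ 0.002  0.    -1.   ] w 49.4 F [-0.6 -0.8 -0.2]
turn [-0.002 -0.     0.007]
shift [-1.3  2.4  6.1] after turn [-1.3  2.4  6.1]
```

```bash
python3 -m handwheel '[[[0,0,0],[0,1,2],0],[[0,0,0],[0,0,2],0],[[0,0,0],[0,0,1],0],[[0,0,0],[0,0,0.6],0],[[0,0,0],[0,0,0],0],[[0,0,0],[0,0,0],0],[[0,0,0],[0,0,0],0],[[0,0,0],[0,0,0],0],[[0,0,0],[0,0,0],0],[[0,0,0],[0,0,0],0]]'
python3 - <<'E'
from h import *; st(545.5,375,14.4); shot('side','s11.png')
a=cv2.imread('pics/s11.png')[200:360,200:360]; cv2.imwrite('pics/s11.png',cv2.resize(a,None,fx=3.5,fy=3.5,interpolation=2))
E
```

```text
t: 15.53
ee_pos: [548.7, 375.2, 17.8]
orientation: [-2.508, 1.882, -0.004]
ft_force: [0.7, 0.0, -0.2]
width: 49.4
t 15.53 pos [548.7 375.2  17.8] yaw -73.78 zax [ 0.006  0.003 -1.   ] w 49.4 F [ 0.7  0.  -0.2]
turn [-0.006  0.001  0.007]
shift [-0.6  3.1  3.4] after turn [-0.6  3.1  3.4]
```

View pics/s11.png

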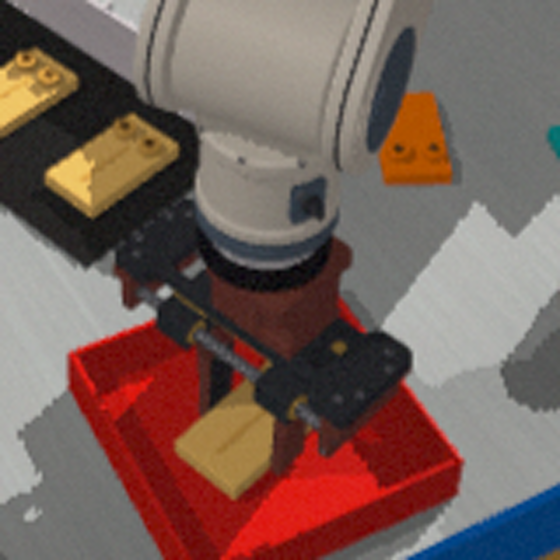

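```bash
python3 -m handwheel '[[[-0.006,0,0],[0,0,2],0],[[0,0,0],[0,0,1],0],[[0,0,0],[0,0,1],0],[[0,0,0],[0,0,0],0],[[0,0,0],[0,0,0],0],[[0,0,0],[0,0,0],0.75],[[0,0,0],[0,0,0],0.75],[[0,0,0],[0,0,0],0.75],[[0,0,0],[0,0,0],0.75],[[0,0,0],[0,0,0],0.75]]'
python3 - <<'E'
from h import *; st(545.5,375,14.4)
E
```

```text
t: 16.42
ee_pos: [549.0, 375.5, 14.2]
orientation: [-2.512, 1.885, 0.002]
ft_force: [0.0, 1.0, 0.2]
width: 65.7
t 16.42 pos [549.  375.5  14.2] yaw -73.78 zax [-0.001  0.001 -1.   ] w 65.7 F [0.  1.  0.2]
turn [0.    0.001 0.007]
shift [-0.5  3.5 -0.2] after turn [-0.5  3.5 -0.2]
```

Released. I rise and look from there.

```bash
python3 -m handwheel '[[[0,0,0],[0,0,-5],0.75],[[0,0,0],[0,0,-15],0.75],[[0,0,0],[0,0,-25],0.75],[[0,0,0],[0,0,-30],0.75],[[0,0,0],[0,0,-30],0.75],[[0,0,0],[0,0,-30],0.75],[[0,0,0],[0,0,-25],0.75],[[0,0,0],[0,0,-10],0.75],[[0,0,0],[0,0,0],0.75],[[0,0,0],[0,0,0],0.75]]'
python3 - <<'E'
from h import *; st(); shot('side','s12.png'); p=shot('wrist','w12.png')
for r in ctrl.spot_point(p,'pattern_c'): print(r['score'],c2w(p,r['position']).round(1))
a=cv2.imread('pics/s12.png')[150:380,150:400]; cv2.imwrite('pics/s12.png',cv2.resize(a,None,fx=2.6,fy=2.6,interpolation=2))
E
```

```text
t: 17.25
ee_pos: [548.7, 375.0, 199.3]
orientation: [-2.511, 1.884, 0.001]
ft_force: [-0.2, -0.3, -0.6]
width: 65.5
t 17.25 pos [548.7 375.  199.3] yaw -73.78 zax [ 0.001  0.002 -1.   ] w 65.5 F [-0.2 -0.3 -0.6]
turn [-0.002  0.002  0.007]
0.87 [545.9 374.3  12.9]
0.6 [510.2 120.5  14.8]
```

View pics/s12.png

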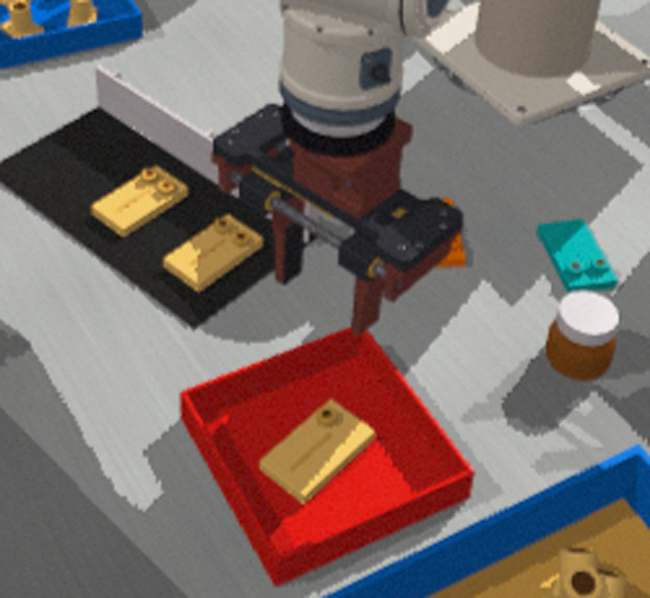

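View pics/w12.png

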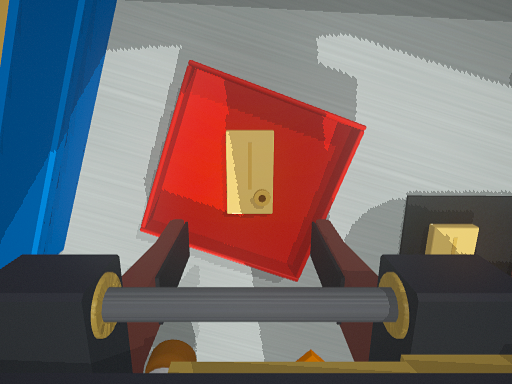

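The one-boss plate lies flat in the tray with its underside up, wrist image (250,172) with the boss at (262,198). The two good plates still lie on the pad with both bosses showing, and the gripper is clear. I hand the job in.

```bash
python3 -c "
from workcell import ctrl; print(ctrl.close_job())"
```

```text
the job is handed in; nothing more can be done
None
```

I tipped all three plates over and moved the one-boss plate into the red reject tray. I handed the job in at about 17.5 s of the 64 s allowed.

- **Tipping:** I pushed the plates over one at a time from the robot's side, right, middle, then left. All three fell flat on the pad with their undersides up.
- **Picking:** The right-hand plate had only one boss, confirmed in the side and wrist views. I gripped it across its width and released it with the tool upright and the plate on the tray floor.
- **Last checks:** The final side and wrist views show it flat near the tray centre, at about (546, 374) mm, with its boss up. The two good plates are still on the pad with both bosses showing. The gripper was about 180 mm above the tray and touching nothing.
- **Force:** No force reading at the end of a move went above about 2 N.
- **Failed check:** My first automatic outline of the plate was wrong because it picked up some of the pad. I redid it with a tighter mask, and that agreed with the network's position to about 1 mm.

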